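# Lay out the keeper blocks and draw the pump piston for inspection

## Robot

A 7-joint arm with a two-finger parallel gripper is mounted at the origin on the work surface. World frame = base frame: x ahead of the robot, y to its left, z up, the work surface at z = 0. Lengths are in m, angles in rad, forces in N, time in s.
With the tool pointing down it reaches from about 0.35 to 0.9 m from the base axis. Payload 8.1 kg.
Tool frame: the origin (TCP) lies at the very end of the fingers, on their centre line; the grasp point (between the pads) lies 19 mm behind it (arm.tcp_to_grasp is the distance from the TCP to the grasp point, in m); z points along the fingers, y is the line along which they close (so a half turn about z gives the same grasp; the last joint's range is limited). The gripper opens to 92 mm and grips with 3 to 60 N. Pads are 19 mm wide; open, the fingers measure 130 mm over their backs; the gripper's body (75 mm by 190 mm) begins 47 mm behind the grasp point.
Start: joints at [-1.301, 0.434, 0.025, 1.573, -0.012, 1.134, -0.075], TCP at [0.228, 0.582, 0.227] pointing down, gripper open.
Joint ranges: [-2.62, 2.62], [-0.44, 2.09], [-1.27, 1.32], [0.08, 2.57], [-1.32, 4.46], [0.12, 2], [-2.74, 2.74]. Speed limits (rad/s): [2.22, 2.22, 3.01, 3.01, 3.14, 3.14, 3.14].

## Interface

Orientations are given as a rotation vector (axis times angle).
In Python, from cell import arm, eyes gives the robot as it stands (arm), with the cameras (eyes).
- The arm moves only by the tool nudge_tcp, called after "Call:" as name(argument=value, ...) on one line, values as JSON. Schema: {"type":"object","properties":{"deltas":{"type":"object","properties":{"increments":{"type":"array","items":{"type":"array","items":{"type":"number"},"minItems":5,"maxItems":5},"minItems":1,"maxItems":10}},"additionalProperties":false,"required":["increments"]},"grip_n":{"type":"number"},"only":{"type":"string"},"quiet":{"type":"boolean"},"lines":{"type":"string"}},"required":["deltas"],"additionalProperties":false}. deltas is an object whose key "increments" holds a list of rows, 1 to 10 of them, each of 5 numbers: dx, dy, dz in shares of the most that a row can go, 1 being 50 mm, then a turn about the tool's z in normalised numbers (1 is pi rad), then the opening from 0.0 (shut) to 1.0 (fully open); each row shifts and turns the commanded pose from where the row before left it, along the tool's axes as they then stand; what a row does not reach is not made up. A row lasts 1/10 s, in which the tool goes at most 0.05 m and 0.15 rad, less where a joint would pass 70% of its speed; a pose out of reach is approached as far as the arm can. The fingers move at their own pace and stop on an object; grip_n is the grip in N (left out, the last holds). Time passes only in rows, so rows that do not move let the fingers close. The tool returns the time, the measured TCP pose, the force, the opening and the grip force at its end. only (a regular expression) keeps the lines of the reply that match it, lines (a string "A,B") keeps lines A to B, and quiet returns only ok. A shift or turn number past 1, either way, is cut back to 1. Input that does not fit is refused with a message, and nothing moves.
- arm.observe(): the state, without advancing time (a new reading comes with each control period).
- eyes.get_image(name): name is "scene" or "top" or "wrist"; returns a dict with "image" (400x640x3 uint8, blue, green, red), "fx", "fy", "cx", "cy" (pixels), "cam_to_world" (4x4, takes a point from camera to world coordinates); the wrist camera has in their place "mount" (4x4, takes a point from camera to tool coordinates, whose origin is the TCP and whose axes are the flange's). Camera axes: x right, y down, z forward; pixel columns grow to the right and rows downward; lengths in m; the calibration is good to about 2 mm. A picture is of the moment at which its call begins: read the wrist's pose just before it. There is no depth.
- arm.sign_off(): hands the job in; it is judged then, once.
The state is a dict: "clock": time; "joints": joint angles; "dq": joint speeds; "joint_efforts": joint torques, N m; "position": TCP position; "ee_rot": TCP orientation; "force": force on the tool from outside, world axes, zero at the start; "ft_torque": the same for the moment, N m; "width": opening from 0.0 (shut) to 1.0 (fully open); "gripper_force": force on a finger pad.
Only numpy, scipy, OpenCV 4.12 (cv2) and the standard library are available. Lean on these libraries where they do the work, as an engineer would, in place of code of your own. Each camera call takes 0.05 s, during which the arm holds its last target. There are 200 camera calls.

## Task

The dispensing pump is being stripped for inspection: lay the two loose keeper blocks in the parts tray, one in each pocket, flat on the pocket floor with the tab in the notch, and let go of them. Then take the piston by its black head and draw it straight up about 40 mm out of the pump's bore, without tipping, lifting or dragging the pump block, so that the groove shows above the bore while the foot stays well inside. Finish while holding the piston still at that height, do not let go of it, and leave the bottle, tip box and beaker alone.

Things in the scene. Friction and masses are not known exactly. Their poses are not given: they have to be found in the camera images.
- pump: Pump block, loose and heavy (2.5 kg), on the bench: dark steel foot plate 120 x 120 x 12 mm with an upright square aluminium block 56 x 56 x 88 mm on its middle, top at 100 mm, bored straight down from its top centre: bore 17.5 mm across, 80 mm deep (floor 20 mm above the bench). Origin: centre of the underside, z up; any yaw.
- bore_mouth (a point): Centre of the bore's mouth, on the top face of the pump block, 100 mm above the bench; z is the bore's axis.
- piston: Steel piston rod (about 0.2 kg, loose), 16 mm across, standing in the bore: a narrow groove 44 to 50 mm above its foot, a round black head 26 mm across and 26 mm tall, 92 to 118 mm above the foot. Origin: centre of the foot's underside, z along the rod to the head. At the start the foot rests on the bore floor, head 12 mm clear of the block; it slides freely and falls back if let go.
- piston_head (a point): Centre of the piston's black head, on the rod's axis, 105 mm above the foot and 13 mm below the head's top; the place to grip. 125 mm above the bench at the start.
- tray: Parts tray, fixed: grey plate 110 (x) x 200 (y) x 4 mm with two fenced pockets side by side along y, 100 mm between centres. Each is 54 (x) x 32 (y) mm inside, white fence 4 mm thick and 8 mm high (top 12 mm above the bench), with a notch 20 mm wide in the middle of its +x fence. Origin: centre of the underside; it may be turned about z.
- pocket0 (a point): Centre of the floor of the pocket on the tray's -y side, 4 mm above the bench, where a keeper block's origin belongs; axes as the tray's, the notch lies to +x.
- pocket1 (a point): The same for the pocket on the tray's +y side.
- notch0 (a point): Where the middle of the tab belongs for pocket 0: in the notch, 31 mm from the pocket's centre along the tray's +x, on the tray's floor level.
- notch1 (a point): The same for pocket 1.
- keeper_a: Aluminium keeper block (about 90 g), loose, flat on the bench: 48 (x) x 26 (y) x 30 (z) mm with a tab 12 x 12 mm, 14 mm high, standing out low from its +x end (-24 to +36 mm over all). Origin: centre of the underside of the 48 x 26 mm body. Fits either pocket, but lies flat only with the tab in the notch; grip it across its 26 mm width, near the top.
- keeper_b: The second keeper block, the same as keeper_a.
- keeper_a_tab (a point): Middle of the underside of keeper_a's tab, 31 mm from its origin along its x axis.
- keeper_b_tab (a point): The same on keeper_b.
- reagent: Bystander: reagent bottle with a blue cap, 60 mm across, 130 mm tall; origin at the centre of its underside.
- tipbox: Bystander: white box with a yellow plate full of pipette tips on top, 85 x 120 x 60 mm; origin at the centre of its underside.
- beaker: Bystander: glass beaker, 70 mm across, 80 mm tall; origin at the centre of its underside.

How it is judged:
On the way, in this order (a step that is already met when the one before it is completed fails the run):
1. both keeper blocks lie flat in the tray, one in each pocket, tab in the notch, let go ((((horizontal distance between keeper_a and pocket0 below 0.007 m and horizontal distance between keeper_a_tab and notch0 below 0.009 m and height (world z) of keeper_a below 0.0075 m and angle between keeper_a's own z axis and vertical below 0.1 rad) and (horizontal distance between keeper_b and pocket1 below 0.007 m and horizontal distance between keeper_b_tab and notch1 below 0.009 m and height (world z) of keeper_b below 0.0075 m and angle between keeper_b's own z axis and vertical below 0.1 rad)) or ((horizontal distance between keeper_a and pocket1 below 0.007 m and horizontal distance between keeper_a_tab and notch1 below 0.009 m and height (world z) of keeper_a below 0.0075 m and angle between keeper_a's own z axis and vertical below 0.1 rad) and (horizontal distance between keeper_b and pocket0 below 0.007 m and horizontal distance between keeper_b_tab and notch0 below 0.009 m and height (world z) of keeper_b below 0.0075 m and angle between keeper_b's own z axis and vertical below 0.1 rad))) and contact force between the fingers and keeper_a below 0.05 N and contact force between the fingers and keeper_b below 0.05 N), for 0.2 s.
2. the piston is held by the fingers, drawn 30 to 50 mm out (z of piston in the frame of pump between 0.05 and 0.07 m and contact force between the fingers and piston above 2 N and linear speed of piston below 0.02 m/s), for 0.3 s.
At the end, for the whole second after the job is handed in: Each pocket holds a keeper, let go, flat (0.1 rad, 3.5 mm), centre within 7 mm, tab within 9 mm of the notch point; fingers hold the piston still (over 2 N, under 0.02 m/s), 30 to 50 mm out, within 0.08 rad of the bore axis; pump flat on the bench (4 mm, 0.05 rad) (all of step 1 and all of step 2 and angle between the z axis of piston and the z axis of pump, either way round below 0.08 rad and height (world z) of pump below 0.004 m and angle between pump's own z axis and vertical below 0.05 rad); the arm keeps its last pose, push and grip.
It fails at once if the piston is pulled more than 70 mm, nearly or fully out of the bore (z of piston in the frame of pump above 0.09 m).
It fails at once if the pump block is dragged more than 20 mm, lifted 6 mm or tipped over 0.1 rad (distance of pump from where it was at the start of the episode above 0.02 m or height (world z) of pump above 0.006 m or angle between pump's own z axis and vertical above 0.1 rad).
It fails at once if the reagent is moved more than 30 mm or tipped (distance of reagent from where it was at the start of the episode above 0.03 m or angle between reagent's own z axis and vertical above 0.3 rad).
It fails at once if the tipbox is moved more than 30 mm or tipped (distance of tipbox from where it was at the start of the episode above 0.03 m or angle between tipbox's own z axis and vertical above 0.3 rad).
It fails at once if the beaker is moved more than 30 mm or tipped (distance of beaker from where it was at the start of the episode above 0.03 m or angle between beaker's own z axis and vertical above 0.3 rad).
It also fails if it takes over 58 s, if anything falls off the work surface, if the arm or the gripper's body presses on something with over 40 N, if the wrist force passes 120 N, or if a joint passes its speed limit or range.

## Working session

There is one attempt and no reset: what is moved stays moved. The work goes in short steps, Python scripts to look and compute and a tool call to move; the robot and the scene stay as the last step left them, time stands still between calls to the robot, and variables do not carry over. Pictures are saved under pics/ and viewed, at most 10 in all, crops included, and the job is handed in when it is done.

```bash
ls; mkdir -p pics
```

Run:
```python
from cell import arm, eyes
import cv2,numpy as np
print(arm.observe(), arm.tcp_to_grasp)
for n in("top","scene"):
    d=eyes.get_image(n);cv2.imwrite(f"pics/{n}0.png",d["image"]);print(n,d["fx"],d["fy"],d["cx"],d["cy"],np.round(d["cam_to_world"],4).tolist())
```

```text
cell.py
pics
{'clock': 0.0, 'joints': array([-1.3005862 ,  0.43522615,  0.02495501,  1.57407474, -0.01158566,
        1.13401321, -0.07512529]), 'dq': array([-9.30232391e-04,  1.76467372e-04,  3.35075462e-05, -5.02286498e-04,
       -4.76554068e-04,  4.58028420e-04, -5.76555511e-04]), 'joint_efforts': array([-7.11962894e-04, -6.67855024e+01,  9.84521583e-01, -3.14455104e+01,
       -6.08005025e-02,  4.30322159e-02,  1.51814506e-04]), 'position': array([0.22750941, 0.58157673, 0.22595145]), 'ee_rot': array([-5.82308164e-01, -3.08700578e+00,  2.46616288e-03]), 'force': array([0.25905098, 0.2662392 , 0.06408023]), 'ft_torque': array([-0.03467146,  0.02112633, -0.03233495]), 'gripper_force': 0.0, 'width': 0.996440725146882} 0.0188
top 484.6051030086291 484.6051030086291 318.9485639520135 202.96488426319954 [[0.0223, -0.9862, 0.1642, 0.4508], [-0.9991, -0.028, -0.0324, 0.0271], [0.0365, -0.1633, -0.9859, 1.0269], [0.0, 0.0, 0.0, 1.0]]
scene 364.0302569819256 364.0302569819256 315.7469696971572 202.6855998753554 [[0.6725, 0.4769, -0.566, 1.0768], [0.7401, -0.4298, 0.5172, -0.4212], [0.0033, -0.7667, -0.642, 0.6211], [0.0, 0.0, 0.0, 1.0]]
```

View pics/top0.png

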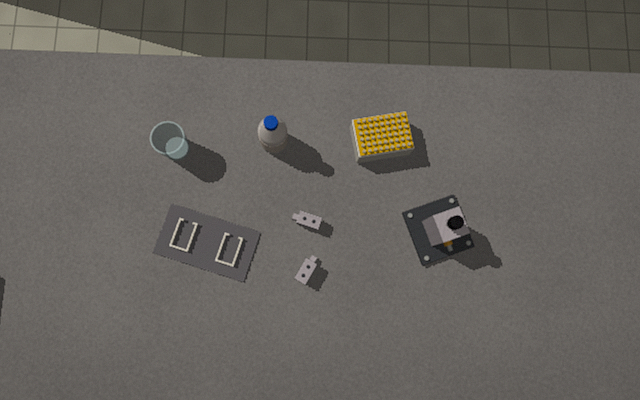

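View pics/scene0.png

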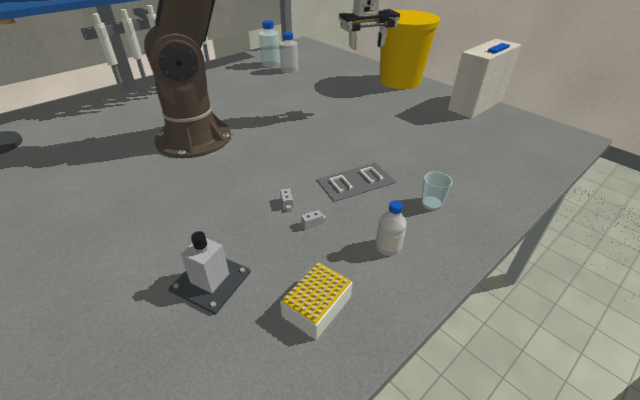

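Top view: tray near (207,243) with two white fences; keepers at (308,220), tab to the left, and (306,270), tab up-right; pump near (438,230), black head at (455,223). The scene view shows the same layout, with all bystanders clear. Next I'll measure.

Create h.py:
```python
from cell import arm, eyes
import cv2,numpy as np
from scipy.spatial.transform import Rotation as R
def grab(n,save=None):
    s=arm.observe();d=eyes.get_image(n)
    if n=="wrist":
        T=np.eye(4);T[:3,:3]=R.from_rotvec(s["ee_rot"]).as_matrix();T[:3,3]=s["position"];d["T"]=T@d["mount"]
    else: d["T"]=np.array(d["cam_to_world"])
    if save: cv2.imwrite(save,d["image"])
    return d
def ray(d,p,z):
    p=np.atleast_2d(p).astype(float);v=np.c_[(p[:,0]-d["cx"])/d["fx"],(p[:,1]-d["cy"])/d["fy"],np.ones(len(p))]@d["T"][:3,:3].T
    c=d["T"][:3,3];return c+v*((z-c[2])/v[:,2])[:,None]
def proj(d,P):
    q=(np.atleast_2d(P)-d["T"][:3,3])@d["T"][:3,:3];return np.c_[q[:,0]/q[:,2]*d["fx"]+d["cx"],q[:,1]/q[:,2]*d["fy"]+d["cy"]]
def totool(w):   # world vector -> tool axes
    return R.from_rotvec(arm.observe()["ee_rot"]).inv().apply(w)
```

Run:
```python
from h import *
d=grab("top");im=d["image"]
c=cv2.resize(im[195:295,145:335],None,fx=4,fy=4,interpolation=cv2.INTER_CUBIC);cv2.imwrite("pics/c1.png",c)
m=(im.min(2)>125).astype(np.uint8);m[:195]=0;m[295:]=0
for k in cv2.findContours(m,0,2)[0]:
    if cv2.contourArea(k)>15:
        r=cv2.minAreaRect(k);print(np.round(r[0],1),np.round(r[1],1),round(r[2]),ray(d,r[0],.02).round(4))
s=arm.observe();print(R.from_rotvec(s["ee_rot"]).as_matrix().round(3).tolist())
w=eyes.get_image("wrist");print(w["fx"],w["cx"],w["cy"],np.round(w["mount"],4).tolist())
print(ray(d,[455,223],.138),ray(d,[207,243],.004))
```

```text
[306.4 268.2] [12.4 29. ] 30 [[0.4815 0.0168 0.02  ]]
[228.3 249. ] [19.6 30.7] 18 [[0.5171 0.1787 0.02  ]]
[182.9 234.3] [19.6 30.8] 20 [[0.545  0.2736 0.02  ]]
[306.2 218.4] [27.8 12. ] 18 [[0.585  0.0201 0.02  ]]
[450.6 223.9] [28.5 27.6] 70 [[ 0.5816 -0.2851  0.02  ]]
[[-0.931, 0.364, -0.0], [0.364, 0.931, -0.001], [-0.0, -0.001, -1.0]]
284.60002132780346 321.58848550076914 195.34159284916998 [[-0.0007, -0.9684, -0.2494, 0.0673], [1.0, -0.0006, -0.0007, -0.0009], [0.0005, -0.2494, 0.9684, -0.1586], [0.0, 0.0, 0.0, 1.0]]
[[ 0.5681285  -0.25698186  0.138     ]] [[0.52950641 0.22617404 0.004     ]]
```

View pics/c1.png

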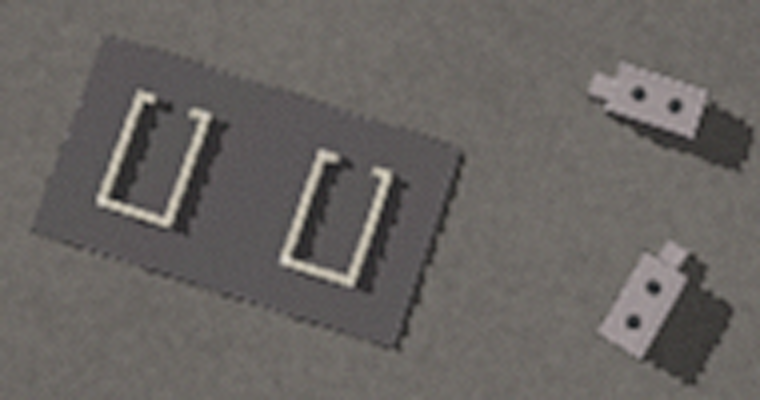

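Notches face image-up, so tray yaw is about -16° and the pockets are 99 mm apart (expected 100). Keeper yaws are about -32° and +74°. Next I'll move the wrist camera over the keepers.

Units first: shifts go in shares of 50 mm and turns go in shares of pi rad. So -0.035 m is -0.7, -0.03 m is -0.6.

Call:
nudge_tcp(deltas={"increments": [[-0.7, -0.6, 0, 0, 0.6], [-0.7, -0.6, 0, 0, 0.6], [-0.7, -0.6, 0, 0, 0.6], [-0.7, -0.6, 0, 0, 0.6], [-0.7, -0.6, 0, 0, 0.6], [-0.7, -0.6, 0, 0, 0.6], [-0.7, -0.6, 0, 0, 0.6], [-0.7, -0.6, 0, 0, 0.6], [-0.7, -0.6, 0, 0, 0.6], [-0.7, -0.6, 0, 0, 0.6]]})

```text
clock: 1.2
position: [0.4448, 0.1734, 0.2269]
ee_rot: [0.582, 3.087, 0.001]
force: [0.3, 1.2, 0.9]
width: 0.601
gripper_force: 0.0
```

Call:
nudge_tcp(deltas={"increments": [[-0.7, -0.6, 0, 0, 0.6], [-0.7, -0.6, 0, 0, 0.6], [-0.7, -0.6, 0, 0, 0.6], [-0.56, -0.44, 0, 0, 0.6], [0, 0, 0, 0.0286, 0.6], [0, 0, 0, 0.0286, 0.6], [0, 0, 0, 0, 0.6], [0, 0, 0, 0, 0.6]]})

```text
clock: 2.0
position: [0.5272, 0.0227, 0.2266]
ee_rot: [-0.853, -3.023, 0.0]
force: [-0.8, -0.9, -0.5]
width: 0.601
gripper_force: 0.0
```

Create keep.py:
```python
from h import *
def keepers(d,near):
    im=d["image"];hsv=cv2.cvtColor(im,cv2.COLOR_BGR2HSV);m=(im.min(2)>115).astype(np.uint8);out=[]
    m=cv2.morphologyEx(m,cv2.MORPH_CLOSE,np.ones((5,5)))
    for k in cv2.findContours(m,0,2)[0]:
        if cv2.contourArea(k)<100: continue
        c=k[:,0].mean(0);out.append((cv2.contourArea(k),ray(d,c,.03)[0].round(3),cv2.minAreaRect(k)))
    return out
if __name__=="__main__":
    d=grab("wrist","pics/w1.png")
    for o in keepers(d,None):print(o)
    im=d["image"];print(np.percentile(im.min(2),[5,50,95,99]))
```

```bash
python3 keep.py
```

```text
(15557.0, array([ 0.736, -0.191,  0.03 ]), ((235.0, 365.0), (68.0, 396.0), 90.0))
(4825.5, array([ 0.628, -0.068,  0.03 ]), ((310.9263000488281, 275.41717529296875), (194.05201721191406, 41.79058074951172), 0.31480881571769714))
(138894.5, array([ 0.535, -0.071,  0.03 ]), ((319.5, 125.49998474121094), (250.99996948242188, 638.9998779296875), 90.0))
[ 21.  162.5 196.  233. ]
```

View pics/w1.png

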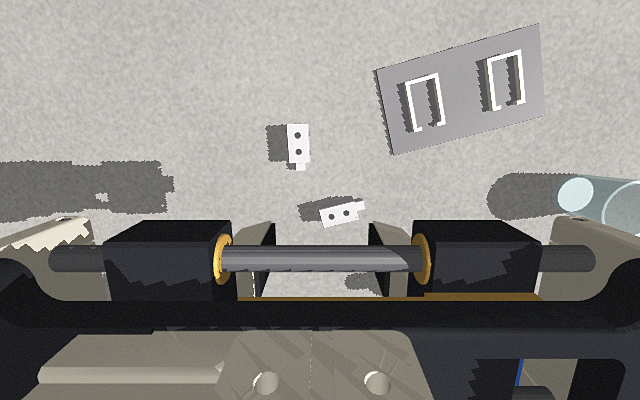

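Wrist view shows everything in one frame: keeper A at (299,147), keeper B at (340,213), fences at (424,103) and (505,79), with the beaker at the right edge. I'll measure from the keepers' two dark holes (top face) and the fence outlines.

Create meas.py:
```python
from h import *
def go(thr=215,ymax=235):
    d=grab("wrist");im=d["image"];m=(im.min(2)>thr).astype(np.uint8)*255;m[ymax:]=0
    cs,hi=cv2.findContours(m,cv2.RETR_CCOMP,2)
    for i,k in enumerate(cs):
        a=cv2.contourArea(k)
        if hi[0][i][3]>=0 or a<200: continue
        r=cv2.minAreaRect(k);B=ray(d,cv2.boxPoints(r),.03 );L=[np.linalg.norm(B[j+1]-B[j]).round(4) for j in(0,1)]
        print("blob",np.round(r[0],1),"area",a,"c",B.mean(0).round(4),"sides",L)
        h=[]
        j=hi[0][i][2]
        while j>=0:
            if cv2.contourArea(cs[j])>4:
                mk=np.zeros_like(m);cv2.drawContours(mk,cs,j,255,-1);wt=(255.-im.min(2))*(mk>0);ys,xs=np.nonzero(mk);w=wt[ys,xs];h.append([(xs*w).sum()/w.sum(),(ys*w).sum()/w.sum()])
            j=hi[0][j][0]
        if len(h)==2:
            P=ray(d,h,.03);c=P.mean(0);v=P[1]-P[0];t=cv2.moments(k);t=ray(d,[t["m10"]/t["m00"],t["m01"]/t["m00"]],.03)[0]
            if (t-c)@v<0:v=-v
            print("  holes",P.round(4).tolist(),"centre",c.round(4),"yaw",np.degrees(np.arctan2(v[1],v[0])).round(1),"gap",np.linalg.norm(v).round(4))
        else:
            B=ray(d,cv2.boxPoints(r),.012);e=B[1]-B[0];f=B[2]-B[1];e=e if np.linalg.norm(e)>np.linalg.norm(f) else f
            print("  fence? z.012 centre",B.mean(0).round(4),"yaw",np.degrees(np.arctan2(e[1],e[0])).round(1),[np.linalg.norm(B[j+1]-B[j]).round(4) for j in(0,1)])
if __name__=="__main__": go()
```

```bash
python3 meas.py
```

```text
blob [342.6 213.3] area 677.0 c [0.5826 0.0195 0.03  ] sides [np.float64(0.0582), np.float64(0.0251)]
  holes [[0.578, 0.0045, 0.03], [0.5839, 0.0237, 0.03]] centre [0.581  0.0141 0.03  ] yaw 72.9 gap 0.0201
blob [575. 194.] area 342.0 c [0.7167 0.2877 0.03  ] sides [np.float64(0.0431), np.float64(0.0437)]
  fence? z.012 centre [0.7292 0.2994 0.012 ] yaw -18.2 [np.float64(0.0453), np.float64(0.0459)]
blob [298.3 146.8] area 822.5 c [0.4801 0.0165 0.03  ] sides [np.float64(0.0252), np.float64(0.0574)]
  fence? z.012 centre [0.4806 0.0144 0.012 ] yaw -28.1 [np.float64(0.0265), np.float64(0.0603)]
blob [425.3 102.2] area 392.0 c [0.5151 0.1736 0.03  ] sides [np.float64(0.0386), np.float64(0.0624)]
  fence? z.012 centre [0.5174 0.1795 0.012 ] yaw -14.8 [np.float64(0.0406), np.float64(0.0656)]
blob [506.1  79.7] area 415.5 c [0.5419 0.2651 0.03  ] sides [np.float64(0.0389), np.float64(0.0651)]
  fence? z.012 centre [0.5456 0.2756 0.012 ] yaw -14.8 [np.float64(0.0408), np.float64(0.0684)]
```

Converted, 0.025 m is 0.5, -0.015 m is -0.3, -0.04 rad / 3.1416 = -0.0127.

Call:
nudge_tcp(deltas={"increments": [[0, -0.3, 0.5, 0, 0.6], [0, -0.3, 0.5, 0, 0.6], [0, 0, 0.5, -0.0127, 0.6], [0, 0, 0.5, 0, 0.6], [0, 0, 0, 0, 0.6], [0, 0, 0, 0, 0.6]]})

```text
clock: 2.7
position: [0.5116, -0.003, 0.1271]
ee_rot: [-0.796, -3.039, 0.0]
force: [-0.1, -0.2, 0.4]
width: 0.6
gripper_force: 0.0
```

```bash
sed -i 's/    else:/    if 1:/' meas.py
```

Run:
```python
import meas; meas.go()
from h import *
d=grab("wrist");k=d["image"];cv2.imwrite("pics/w2.png",k)
```

```text
blob [325.1 155.7] area 1525.5 c [0.4801 0.017  0.03  ] sides [np.float64(0.0253), np.float64(0.0562)]
  holes [[0.4846, 0.0138, 0.03], [0.4671, 0.0235, 0.03]] centre [0.4758 0.0186 0.03  ] yaw -29.0 gap 0.0201
  fence? z.012 centre [0.482  0.0162 0.012 ] yaw -27.4 [np.float64(0.0271), np.float64(0.0601)]
blob [500.3 101.6] area 754.5 c [0.5136 0.1701 0.03  ] sides [np.float64(0.0379), np.float64(0.0633)]
  fence? z.012 centre [0.5179 0.18   0.012 ] yaw -14.2 [np.float64(0.0406), np.float64(0.0678)]
blob [613.5  75.5] area 835.0 c [0.5405 0.2599 0.03  ] sides [np.float64(0.038), np.float64(0.0672)]
  fence? z.012 centre [0.5467 0.2762 0.012 ] yaw -14.0 [np.float64(0.0407), np.float64(0.0719)]
```

View pics/w2.png

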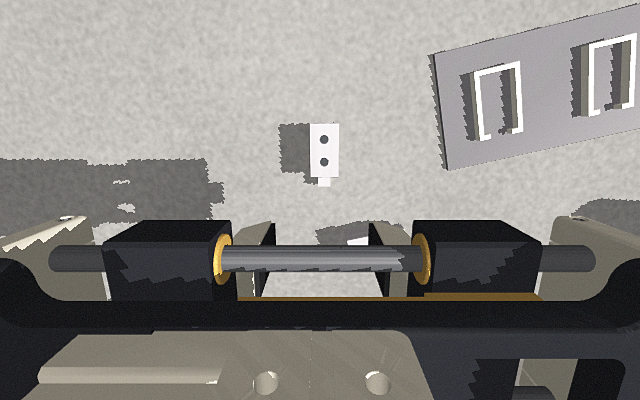

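The keeper is at (324,152), tab toward the gripper, square to the fingers. I'll go to grasp it.

Converted, 0.042 m is 0.84, 0.035 m is 0.7.

Call:
nudge_tcp(deltas={"increments": [[0.84, 0.02, 0, 0, 0.6], [0, 0, 0.7, 0, 0.6], [0, 0, 0.7, 0, 0.6], [0, 0, 0.6, 0, 0.6], [0, 0, 0.26, 0, 0.6], [0, 0, 0, 0, 0.6], [0, 0, 0, 0, 0.0], [0, 0, 0, 0, 0.0], [0, 0, 0, 0, 0.0], [0, 0, 0, 0, 0.0]]}, grip_n=20)

```text
clock: 3.8
position: [0.4761, 0.0185, 0.0145]
ee_rot: [0.796, 3.038, 0.001]
force: [0.2, 2.4, 1.2]
width: 0.301
gripper_force: 1.0
```

Call:
nudge_tcp(deltas={"increments": [[0, 0, 0, 0, 0], [0, 0, 0, 0, 0]]})

```text
clock: 4.0
position: [0.4761, 0.0186, 0.0144]
ee_rot: [0.796, 3.038, 0.001]
force: [-0.5, -0.9, 7.7]
width: 0.282
gripper_force: 20.0
```

Gripped: opening 26 mm, 20 N. I'll lift it and move to a viewpoint for pocket 0.

Converted, 0.043 m is 0.86, 0.042 m is 0.84, -0.113 rad / 3.1416 = -0.036.

Call:
nudge_tcp(deltas={"increments": [[0, 0, -0.7, 0, 0], [0, 0, -0.7, 0, 0], [0, 0, -0.7, 0, 0], [0, 0.86, 0, 0, 0], [0, 0.86, 0, 0, 0], [0, 0.86, 0, 0, 0], [0, 0.84, 0, 0, 0], [0, 0, 0, -0.036, 0], [0, 0, 0, -0.0357, 0], [0, 0, 0, 0, 0]]})

```text
clock: 5.0
position: [0.5592, 0.1675, 0.1186]
ee_rot: [-0.447, -3.109, 0.0]
force: [1.4, -0.0, -1.6]
width: 0.28
gripper_force: 20.0
```

Call:
nudge_tcp(deltas={"increments": [[0, 0, 0, 0, 0], [0, 0, 0, 0, 0]]})

```text
clock: 5.2
position: [0.5593, 0.167, 0.1188]
ee_rot: [-0.455, -3.108, -0.0]
force: [0.8, 0.1, -0.8]
width: 0.281
gripper_force: 20.0
```

Run:
```python
import meas; meas.go()
from h import *
grab("wrist","pics/w3.png");print(arm.observe()["force"])
```

```text
blob [431.4 147. ] area 700.0 c [0.5424 0.2697 0.03  ] sides [np.float64(0.0604), np.float64(0.0376)]
  fence? z.012 centre [0.5459 0.2758 0.012 ] yaw 163.5 [np.float64(0.0648), np.float64(0.0404)]
blob [322.5 147.5] area 713.5 c [0.5158 0.1798 0.03  ] sides [np.float64(0.0372), np.float64(0.058)]
  fence? z.012 centre [0.5174 0.1794 0.012 ] yaw -14.2 [np.float64(0.0399), np.float64(0.0622)]
[ 0.09429605 -0.58004025 -1.64449118]
```

View pics/w3.png

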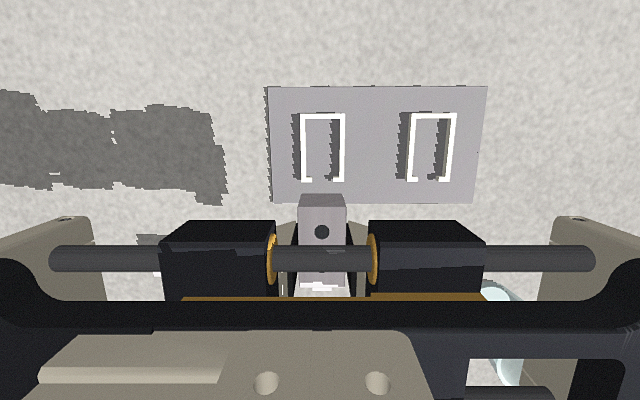

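Pocket 0 is at (322,147): centre (0.5174, 0.1794), outside 62.2 x 39.9 mm, which matches the given size. The keeper is held square with its tab toward the notch side. I'll place it.

Converted, 0.044 m is 0.88, 0.04 m is 0.8.

Call:
nudge_tcp(deltas={"increments": [[0.88, 0, 0, 0, 0], [0, 0, 0.8, 0, 0], [0, 0, 0.6, 0, 0], [0, 0, 0, 0, 0], [0, 0, 0.2, 0, 0], [0, 0, 0.2, 0, 0], [0, 0, 0.1, 0, 0], [0, 0, 0.09, 0, 0], [0, 0, 0, 0, 0], [0, 0, 0, 0, 0]]})

```text
clock: 6.3
position: [0.5174, 0.1799, 0.0195]
ee_rot: [0.451, 3.109, 0.0]
force: [1.2, -0.1, -1.2]
width: 0.284
gripper_force: 20.0
```

Converted, -0.044 m is -0.88, -0.04 m is -0.8.

Call:
nudge_tcp(deltas={"increments": [[0, 0, 0.02, 0, 0.55], [0, 0, 0, 0, 0.55], [0, 0, 0, 0, 0.55], [0, 0, -0.6, 0, 0.55], [0, 0, -0.8, 0, 0.55], [-0.88, 0, -0.6, 0, 0.6], [0, 0, 0, 0, 0.6]]})

```text
clock: 7.0
position: [0.5638, 0.1668, 0.1213]
ee_rot: [0.454, 3.098, 0.005]
force: [1.9, -0.5, 0.3]
width: 0.597
gripper_force: 0.0
```

Run:
```python
import meas; meas.go()
```

```text
blob [321.  143.2] area 2212.0 c [0.5178 0.1795 0.03  ] sides [np.float64(0.0368), np.float64(0.063)]
  holes [[0.5259, 0.1764, 0.03], [0.5063, 0.1821, 0.03]] centre [0.5161 0.1792 0.03  ] yaw 163.6 gap 0.0204
  fence? z.012 centre [0.5193 0.1791 0.012 ] yaw -14.0 [np.float64(0.0395), np.float64(0.0675)]
blob [428.9 139.5] area 772.5 c [0.5416 0.2696 0.03  ] sides [np.float64(0.061), np.float64(0.0376)]
  fence? z.012 centre [0.5448 0.2757 0.012 ] yaw 163.5 [np.float64(0.0654), np.float64(0.0403)]
```

Call:
nudge_tcp(deltas={"increments": [[-0.32, -0.92, 0, 0, 0.6], [-0.32, -0.92, 0, 0, 0.6], [-0.32, -0.94, 0, 0, 0.6], [-0.32, -0.94, 0, 0, 0.6], [0, 0, 0, 0.0455, 0.6], [0, 0, 0, 0.0455, 0.6], [0, 0, 0, 0.0455, 0.6], [0, 0, 0, 0.0455, 0.6], [0, 0, 0, 0.0455, 0.6], [0, 0, 0, 0.0455, 0.6]]})

```text
clock: 8.05
position: [0.5643, -0.0279, 0.1154]
ee_rot: [-1.71, -2.634, 0.001]
force: [0.2, 0.0, -0.3]
width: 0.6
gripper_force: 0.0
```

Call:
nudge_tcp(deltas={"increments": [[0, 0, 0, 0.0455, 0.6], [0, 0, 0, 0.0455, 0.6], [0, 0, 0, 0.0455, 0.6], [0, 0, 0, 0.0455, 0.6], [0, 0, 0, 0.0455, 0.6], [0, 0, 0, 0, 0.6], [0, 0, 0, 0, 0.6]]})

```text
clock: 8.75
position: [0.5647, -0.028, 0.1157]
ee_rot: [-2.515, -1.882, 0.002]
force: [-0.1, -0.2, 0.1]
width: 0.597
gripper_force: 0.0
```

```bash
python3 - <<'E'
import meas; meas.go()
E
```

```text
blob [561.1 196.1] area 483.5 c [ 0.7672 -0.086   0.03  ] sides [np.float64(0.0898), np.float64(0.0136)]
  fence? z.012 centre [ 0.7808 -0.0949  0.012 ] yaw 11.8 [np.float64(0.0965), np.float64(0.0146)]
blob [326.9 139.1] area 1755.5 c [0.5826 0.0198 0.03  ] sides [np.float64(0.0585), np.float64(0.0241)]
  holes [[0.5779, 0.0047, 0.03], [0.5837, 0.0239, 0.03]] centre [0.5808 0.0143 0.03  ] yaw 73.1 gap 0.0201
  fence? z.012 centre [0.5825 0.0186 0.012 ] yaw 71.5 [np.float64(0.0628), np.float64(0.0259)]
```

Keeper A sits in pocket 0. Keeper B is measured at (0.5808, 0.0143), yaw 73.1°, hole gap 20.1 mm (same as A). I'll grasp it.

Converted, 0.045 m is 0.9, 0.0035 m is 0.07, 0.008 rad / 3.1416 = 0.0025.

Call:
nudge_tcp(deltas={"increments": [[0.9, 0.07, 0, 0.0025, 0.6], [0, 0, 0.7, 0, 0.6], [0, 0, 0.7, 0, 0.6], [0, 0, 0.5, 0, 0.6], [0, 0, 0.12, 0, 0.6], [0, 0, 0, 0, 0.6], [0, 0, 0, 0, 0.0], [0, 0, 0, 0, 0.0], [0, 0, 0, 0, 0.0], [0, 0, 0, 0, 0.0]]}, grip_n=20)

```text
clock: 9.8
position: [0.5821, 0.0139, 0.0161]
ee_rot: [2.526, 1.867, 0.002]
force: [0.6, -0.7, 0.9]
width: 0.301
gripper_force: 0.0
```

Call:
nudge_tcp(deltas={"increments": [[0, 0, 0, 0, 0], [0, 0, 0, 0, 0]]})

```text
clock: 10.0
position: [0.582, 0.0139, 0.016]
ee_rot: [2.526, 1.867, 0.001]
force: [-0.8, 1.1, 6.4]
width: 0.282
gripper_force: 20.0
```

Converted, 0.04 m is 0.8, -0.0186 m is -0.372, 0.142 rad / 3.1416 = 0.0452.

Call:
nudge_tcp(deltas={"increments": [[0, 0, -0.7, 0, 0], [0, 0, -0.7, 0, 0], [0, 0, -0.7, 0, 0], [0.8, -0.372, 0, 0, 0], [0.8, -0.372, 0, 0, 0], [0.8, -0.372, 0, 0, 0], [0.8, -0.372, 0, 0, 0], [0.8, -0.372, 0, 0, 0], [0.8, -0.372, 0, 0, 0], [0, 0, 0, 0.0452, 0]]})

```text
clock: 11.0
position: [0.543, 0.2845, 0.1196]
ee_rot: [-2.641, -1.693, -0.001]
force: [-0.7, -0.3, -1.9]
width: 0.283
gripper_force: 20.0
```

Call:
nudge_tcp(deltas={"increments": [[0, 0, 0, 0.0452, 0], [0, 0, 0, 0.0452, 0], [0, 0, 0, 0.0452, 0], [0, 0, 0, 0.0452, 0], [0, 0, 0, 0.0452, 0], [0, 0, 0, 0.0452, 0], [0, 0, 0, 0.0452, 0], [0, 0, 0, 0.0452, 0], [0, 0, 0, 0.0452, 0], [0, 0, 0, 0.0452, 0]]})

```text
clock: 12.0
position: [0.5452, 0.2761, 0.1203]
ee_rot: [-3.107, 0.461, 0.001]
force: [-0.3, 0.3, -0.6]
width: 0.28
gripper_force: 20.0
```

Call:
nudge_tcp(deltas={"increments": [[0, 0, 0, 0, 0], [0, 0, 0, 0, 0]]})

```text
clock: 12.2
position: [0.5453, 0.2759, 0.1202]
ee_rot: [3.109, -0.446, -0.0]
force: [0.0, -0.6, -0.6]
width: 0.278
gripper_force: 20.0
```

Run:
```python
from h import *
s=arm.observe();v=s["ee_rot"];r=R.from_rotvec(v).as_matrix();y=np.degrees(np.arctan2(r[1,0],r[0,0]));print(y,totool(np.array([.5458,.2755,.0200])-s["position"]),s["joints"].round(2))
```

```text
-16.33335176550309 [0.00056449 0.00019509 0.10021932] [-1.23  0.77  1.12  1.79 -0.78  1.11 -1.68]
```

Aligned to within 0.6 mm and 0.2°. Lowering it now.

Call:
nudge_tcp(deltas={"increments": [[0.012, 0, 0.8, 0, 0], [0, 0, 0.6, 0, 0], [0, 0, 0, 0, 0], [0, 0, 0.2, 0, 0], [0, 0, 0.2, 0, 0], [0, 0, 0.14, 0, 0], [0, 0, 0.056, 0, 0], [0, 0, 0, 0, 0], [0, 0, 0, 0, 0]]})

```text
clock: 13.1
position: [0.5462, 0.2758, 0.021]
ee_rot: [-3.109, 0.453, -0.001]
force: [0.5, -0.6, 0.3]
width: 0.281
gripper_force: 20.0
```

Converted, -0.045 m is -0.9, -0.04 m is -0.8.

Call:
nudge_tcp(deltas={"increments": [[0, 0, 0.02, 0, 0.55], [0, 0, 0, 0, 0.55], [0, 0, 0, 0, 0.55], [0, 0, -0.6, 0, 0.55], [0, 0, -0.8, 0, 0.55], [-0.9, 0.8, -0.6, 0, 0.6], [0, 0, 0, 0, 0.6], [0, 0, 0, 0, 0.6]]})

```text
clock: 13.9
position: [0.505, 0.2571, 0.1126]
ee_rot: [-3.107, 0.453, -0.0]
force: [0.8, 0.2, 0.0]
width: 0.599
gripper_force: 0.0
```

```bash
sed -i 's/,\.03)/,Z)/g; s/,\.03 )/,Z)/; s/ymax=235/ymax=235,Z=.03/' meas.py
```

Run:
```python
import meas; meas.go(Z=.034)
from h import *
grab("wrist","pics/w4.png")
d=grab("top");im=d["image"]
hsv=cv2.cvtColor(im,cv2.COLOR_BGR2HSV)
m=((im.max(2)<40)).astype(np.uint8);m[:,:380]=0;m[:190]=0;m[280:]=0
for k in cv2.findContours(m,0,2)[0]:
    if cv2.contourArea(k)>30: r=cv2.minAreaRect(k);print(r,ray(d,r[0],.138))
```

```text
blob [288. 158.] area 2066.0 c [0.5475 0.2728 0.034 ] sides [np.float64(0.0346), np.float64(0.0584)]
  holes [[0.5368, 0.2778, 0.034], [0.5561, 0.2721, 0.034]] centre [0.5465 0.275  0.034 ] yaw 163.5 gap 0.0201
  fence? z.012 centre [0.5456 0.2761 0.012 ] yaw 165.8 [np.float64(0.0378), np.float64(0.0638)]
blob [398.6 158. ] area 2137.0 c [0.5212 0.1845 0.034 ] sides [np.float64(0.0581), np.float64(0.0376)]
  holes [[0.5067, 0.1821, 0.034], [0.526, 0.1764, 0.034]] centre [0.5164 0.1792 0.034 ] yaw -16.4 gap 0.0201
  fence? z.012 centre [0.5168 0.1796 0.012 ] yaw -16.5 [np.float64(0.0635), np.float64(0.0411)]
((453.40863037109375, 246.1349639892578), (13.561212539672852, 38.49950408935547), 70.97439575195312) [[ 0.52486843 -0.2529662   0.138     ]]
((455.1500244140625, 222.45004272460938), (12.332881927490234, 15.17893123626709), 71.56504821777344) [[ 0.56917105 -0.25728987  0.138     ]]
```

View pics/w4.png

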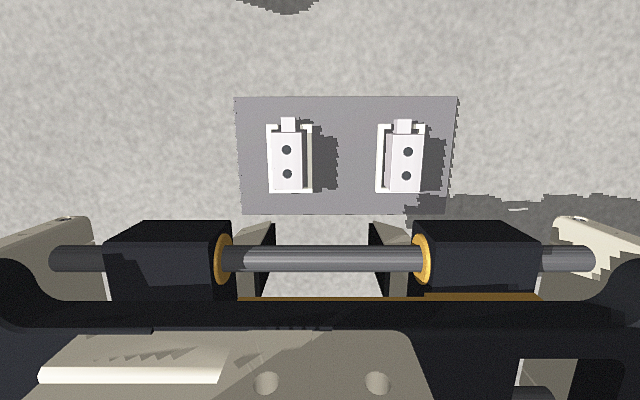

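Both keepers lie in their pockets with tabs in the notches: holes at (287,162) and (407,163), centres within 1 mm of the pockets, yaw equal to the tray's, and hole gap right for z = 34 mm. Now the pump.

Converted, -0.044 m is -0.88, 0.0396 m is 0.792.

Call:
nudge_tcp(deltas={"increments": [[0, 0, -0.86, 0, 0.6], [0, 0, -0.86, 0, 0.6], [0, 0, -0.88, 0, 0.6], [0.26, 0.792, 0, 0, 0.6], [0.26, 0.792, 0, 0, 0.6], [0.26, 0.792, 0, 0, 0.6], [0.26, 0.792, 0, 0, 0.6], [0.26, 0.792, 0, 0, 0.6], [0.26, 0.792, 0, 0, 0.6], [0.26, 0.792, 0, 0, 0.6]]})

```text
clock: 15.05
position: [0.5139, -0.0365, 0.2417]
ee_rot: [3.108, -0.452, 0.0]
force: [0.2, -0.0, 0.4]
width: 0.604
gripper_force: 0.0
```

Call:
nudge_tcp(deltas={"increments": [[0.26, 0.792, 0, 0, 0.6], [0.26, 0.792, 0, 0, 0.6], [0.26, 0.792, 0, 0, 0.6], [0.26, 0.792, 0, 0, 0.6], [0.26, 0.792, 0, 0, 0.6], [0, 0, 0, 0, 0.6], [0, 0, 0, 0, 0.6], [0, 0, 0, 0, 0.6]]})

```text
clock: 15.85
position: [0.5198, -0.2422, 0.2413]
ee_rot: [-3.109, 0.451, 0.001]
force: [0.4, 1.3, 0.1]
width: 0.598
gripper_force: 0.0
```

Run:
```python
from h import *
grab("wrist","pics/w5.png")
```

```text
(no output)
```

View pics/w5.png

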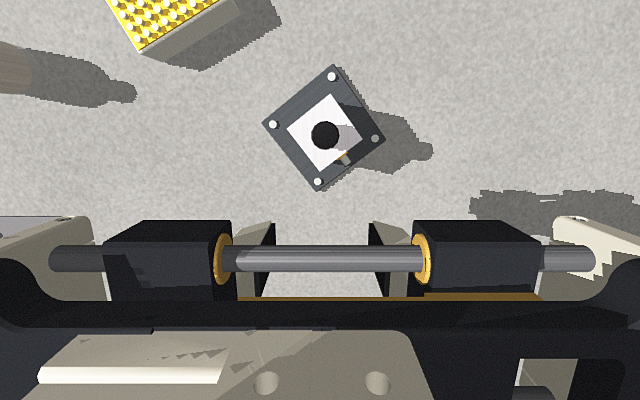

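The head is at (325,135), seen from nearly overhead, with the plate's four bolts around it. The bolt centre gives a cross-check on the axis.

Create head.py:
```python
from h import *
d=grab("wrist");im=d["image"];m=(im.max(2)<45).astype(np.uint8)*255;m[:90]=0;m[185:]=0;m[:,:280]=0;m[:,:][:,370:]=0
m=cv2.morphologyEx(m,cv2.MORPH_OPEN,cv2.getStructuringElement(2,(9,9)))
k=max(cv2.findContours(m,0,2)[0],key=cv2.contourArea);e=cv2.fitEllipse(k);print(e)
c=ray(d,e[0],.138)[0];print("head",c,"diam",np.linalg.norm(ray(d,np.array(e[0])+[e[1][0],0],.138)[0]-c))
b=ray(d,[[332,76],[375,138],[317,181],[273,124]],.014);print("bolts",b.mean(0),[np.linalg.norm(b[i]-b[i-1]).round(3) for i in range(4)])
s=arm.observe();print("tool",totool(np.r_[c[:2],.106]-s["position"]))
```

```bash
python3 head.py
```

```text
((324.06463623046875, 143.2760772705078), (9.670300483703613, 14.005776405334473), 97.12205505371094)
head [ 0.56450618 -0.2581821   0.138     ] diam 0.008776537827526265
bolts [ 0.57099999 -0.26143353  0.014     ] [np.float64(0.097), np.float64(0.096), np.float64(0.097), np.float64(0.096)]
tool [0.04742804 0.00339412 0.13550943]
```

The threshold was too low, since it caught only part of the head. I'll use Otsu's method on a window.

Run:
```python
s=open('head.py').read().split('\n')
s[1]='''d=grab("wrist");g=d["image"].max(2);print(g[135,305:350:3]);m=np.zeros_like(g);m[115:160,300:350]=(g[115:160,300:350]<70)*255'''
open('head.py','w').write('\n'.join(s))
```

```bash
python3 head.py
```

```text
[248 248 255  38  48  40  42  41  42  39  42  35 177 170 175]
((325.9911804199219, 134.82586669921875), (26.588478088378906, 26.912843704223633), 5.485375881195068)
head [ 0.57128693 -0.26182783  0.138     ] diam 0.02397049781063533
bolts [ 0.57110783 -0.26130595  0.014     ] [np.float64(0.097), np.float64(0.096), np.float64(0.097), np.float64(0.096)]
tool [0.0549917 0.0049976 0.1356018]
```

Head (0.5713, -0.2618) and bolt centre (0.5711, -0.2613) agree. I'll move over, descend and grip.

Call:
nudge_tcp(deltas={"increments": [[0.56, 0.048, 0, 0, 0.6], [0.54, 0.048, 0, 0, 0.6], [0, 0, 0.7, 0, 0.6], [0, 0, 0.7, 0, 0.6], [0, 0, 0.6, 0, 0.6], [0, 0, 0.4, 0, 0.6], [0, 0, 0.27, 0, 0.6], [0, 0, 0, 0, 0.6], [0, 0, 0, 0, 0.6]]})

```text
clock: 16.9
position: [0.5713, -0.2633, 0.1091]
ee_rot: [3.109, -0.452, 0.001]
force: [0.8, 0.3, 1.4]
width: 0.601
gripper_force: 0.0
```

Call:
nudge_tcp(deltas={"increments": [[0, 0, 0, 0, 0.35], [0, 0, 0, 0, 0.32], [0, 0, 0, 0, 0.0], [0, 0, 0, 0, 0.0], [0, 0, 0, 0, 0.0], [0, 0, 0, 0, 0.0]]}, grip_n=20)

```text
clock: 17.5
position: [0.5716, -0.262, 0.1088]
ee_rot: [-3.107, 0.451, -0.001]
force: [1.2, 5.2, 5.5]
width: 0.28
gripper_force: 20.0
```

Converted, -0.003 m is -0.06, -0.001 m is -0.02.

Call:
nudge_tcp(deltas={"increments": [[0, -0.02, 0, 0, 0], [0, 0, 0, 0, 0], [0, 0, -0.04, 0, 0], [0, 0, -0.06, 0, 0], [0, 0, 0, 0, 0], [0, 0, 0, 0, 0]]})

```text
clock: 18.1
position: [0.5711, -0.2618, 0.1132]
ee_rot: [-3.108, 0.452, 0.001]
force: [1.9, 4.2, -2.0]
width: 0.277
gripper_force: 20.0
```

Only the piston's weight is on the tool, so it slides freely. Drawing the rest.

Converted, -0.004 m is -0.08, -0.003 m is -0.06.

Call:
nudge_tcp(deltas={"increments": [[0, 0, -0.08, 0, 0], [0, 0, -0.08, 0, 0], [0, 0, -0.08, 0, 0], [0, 0, -0.08, 0, 0], [0, 0, -0.08, 0, 0], [0, 0, -0.08, 0, 0], [0, 0, -0.08, 0, 0], [0, 0, -0.08, 0, 0], [0, 0, -0.06, 0, 0], [0, 0, 0, 0, 0]]})

```text
clock: 19.1
position: [0.5712, -0.2626, 0.1491]
ee_rot: [-3.109, 0.453, -0.001]
force: [1.8, 4.2, 0.2]
width: 0.281
gripper_force: 20.0
```

Call:
nudge_tcp(deltas={"increments": [[0, 0, 0, 0, 0], [0, 0, 0, 0, 0], [0, 0, 0, 0, 0], [0, 0, 0, 0, 0], [0, 0, 0, 0, 0], [0, 0, 0, 0, 0]]})

```text
clock: 19.7
position: [0.5713, -0.2626, 0.1491]
ee_rot: [-3.109, 0.453, -0.001]
force: [0.8, 5.7, 0.4]
width: 0.277
gripper_force: 20.0
```

Run:
```python
from h import *
a=grab("scene")["image"];b=grab("top")["image"]
f=lambda c:cv2.resize(c,(390,390),interpolation=cv2.INTER_CUBIC)
cv2.imwrite("pics/f.png",np.hstack([f(a[190:320,145:275]),f(b[170:300,380:510])]))
```

```text
(no output)
```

View pics/f.png

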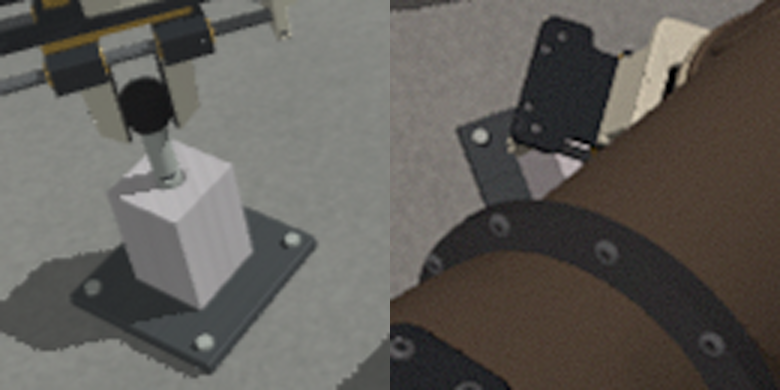

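The scene crop shows the pump flat, and the piston drawn out with the groove just above the bore at crop (172,178). The head is held at (146,105). The top crop is mostly hidden by the arm. I'll ease off the ~5 N side force and check the head height against the pixels.

Converted, -0.001 m is -0.02.

Call:
nudge_tcp(deltas={"increments": [[0, -0.02, 0, 0, 0], [0, 0, 0, 0, 0], [0, 0, 0, 0, 0], [0, 0, 0, 0, 0]]})

```text
clock: 20.2
position: [0.5713, -0.2621, 0.1486]
ee_rot: [3.108, -0.453, 0.001]
force: [0.7, 2.4, -1.9]
width: 0.279
gripper_force: 20.0
```

Run:
```python
from h import *
d=grab("scene");x=[.5713,-.2618]
print("bore mouth",proj(d,[[*x,.100]]),"head centre if 40mm up",proj(d,[[*x,.165]]),"groove",proj(d,[[*x,.107]]))
g=d["image"].max(2)[205:245,175:215];m=((g<30)*255).astype(np.uint8)
n,l,s,c=cv2.connectedComponentsWithStats(m)
for i in range(1,n):
    if s[i][4]>60:print("dark blob",c[i]+[175,205],s[i])
```

```text
bore mouth [[199.91857849 249.2657425 ]] head centre if 40mm up [[192.73000305 224.77569508]] groove [[199.18568686 246.76892641]]
dark blob [193.71491228 225.05263158] [ 10  12  18  17 228]
```

The head is at pixel (193.7,225.1), against (192.7,224.8) predicted for 40 mm drawn. The side force is down to 2.4 N. Handing in.

```bash
python3 -c "
from cell import arm, eyes
print(arm.sign_off())"
```

```text
the job is handed in; nothing more can be done
None
```

I handed the job in at about 20 s of the 58 s allowed: both keepers lie in their pockets with tabs in the notches, and the piston is held still about 40 mm out of the bore with the pump flat; the hand-in returned no verdict.

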